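# Point out the tack, the pincers and the hammer to the apprentice

## Robot

A 6-joint arm with a two-finger parallel gripper is mounted at the origin on the work surface. World frame = base frame: x ahead of the robot, y to its left, z up, the work surface at z = 0. Lengths are in m, angles in rad, forces in N, time in s.
With the tool pointing down it reaches from about 0.35 to 0.775 m from the base axis. Payload 7.3 kg.
Tool frame: the origin (TCP) lies at the very end of the fingers, on their centre line; the grasp point (between the pads) lies 19 mm behind it (arm.grasp_offset is the distance from the TCP to the grasp point, in m); z points along the fingers, x is the direction in which the jaws open and shut, and the axes are right-handed (so a half turn about z gives the same grasp; the last joint's range is limited). The gripper opens to 92 mm and grips with 3 to 60 N. Pads are 19 mm wide; open, the fingers measure 130 mm over their backs; the gripper's body (75 mm by 190 mm) begins 47 mm behind the grasp point.
Start: joints at [-0.146, 0.342, 1.524, -0, 1.275, -0.146], TCP at [0.525, 0, 0.227] pointing down, gripper open.
Joint ranges: [-2.53, 2.53], [-0.77, 2.02], [0.04, 2.7], [-1, 4.14], [0.28, 2.66], [-3.11, 3.11]. Speed limits (rad/s): [2.57, 2.57, 3.14, 3.14, 3.14, 3.14].

## Interface

Orientations are given as a rotation vector (axis times angle).
In Python, from station import arm gives the robot as it stands.
- The arm moves only by the tool servo_tool, never from a script. Its argument "steps" is a list that holds one entry, the list of rows, each a list of 4 numbers: the shift along the tool's x, y, z in cm, then the turn about the tool's z in degrees. A call has exactly 8 rows; each row shifts and turns the commanded pose from where the row before left it, along the tool's axes as they then stand; what a row does not reach is not made up. A row lasts 1/8 s, in which the tool goes at most 62.5 mm and 10.7 degrees, less where a joint would pass 70% of its speed; a pose out of reach is approached as far as the arm can. A call with a gripper value outside its range is refused whole. "hand" is the opening, from 0 (shut) to 1 (fully open), set as the call begins (left out, the last holds). The fingers move at their own pace and stop on an object; "force" is the grip in N (left out, the last holds). Time passes only in rows, so rows that do not move let the fingers close, or fill a call up. It gives the time, the measured TCP pose, the force and the opening at its end, in the units of the state.
- arm.observe(): the state, without advancing time (a new reading comes with each control period).
- arm.snapshot(name): name is "scene" or "side" or "wrist"; returns (picture, depth): 480x640x3 uint8, red, green, blue; 480x640 float32, m along the optical axis (not along the pixel's ray), 0 where there is no reading.
- arm.calibration(name): a dict with "K" (3x3 intrinsics, pixels), "rvec" (rotation vector, rad) and "tvec" (3), from world to camera coordinates, as OpenCV has them; the wrist camera has in their place "T_tool_cam" (4x4, takes a point from camera to tool coordinates, whose origin is the TCP and whose axes are the tool frame's). Camera axes: x right, y down, z forward; pixel columns grow to the right and rows downward; lengths in m; the calibration is good to about 2 mm. The wrist camera is an equidistant fisheye: a pixel r from the principal point sees the ray r / f radians off the axis. A picture is of the moment at which its call begins: read the wrist's pose just before it. calibration takes no time and is no camera call.
- arm.close_job(): hands the job in, once; it reports no verdict.
The state is a dict: "time_s": time; "joints": joint angles; "qvel": joint speeds; "joint_efforts": joint torques, N m; "position": TCP position; "eef_rot": TCP orientation; "contact_force": force on the tool from outside, world axes, zero at the start; "torque": the same for the moment, N m; "gripper_width": finger opening in m.
Only numpy, scipy, OpenCV 4.12 (cv2) and the standard library are available. Lean on these libraries where they do the work, as an engineer would, in place of code of your own. Each camera call takes 0.05 s, during which the arm holds its last target.

## Task

Show the apprentice the next job on the insole, touching and moving nothing. With your fingertips about 2 to 3 cm above each thing, point from above at the tack at the toe end of the insole on the last in the jack, then at the jaws of the lasting pincers that will pull that tack, then at the head of the hammer that will tap the spot flat, keeping each gesture for at least two seconds. Finish still pointing at the hammer head.

Things in the scene. Friction and masses are not known exactly. Their poses are not given: they have to be found in the camera images.
- toe_tack (a point): steel tack head, 9 mm across, 6 mm proud of the brown insole on the sole-up wooden last (255 x 80 mm) on the jack: of the three tacks in line, the one nearest the pointed toe tip (26 mm; the others lie 100 and 195 mm back). Point: top of the head, 208 to 258 mm above the bench (the column is set anew each time and stays; nothing on the last stands higher). x along the last to the toe, z up
- last_jack: the cast-iron last jack, bolted to the bench: base plate 200 x 110 x 14 mm. Origin: centre of the base's underside; x points to the toe end. The last above it reaches from 120 mm behind to 135 mm ahead of the origin
- pincer_jaws (a point): jaws of the steel lasting pincers lying loose and flat on the bench. Point: middle of the jaws, level with their highest part, 24 mm above the bench; x out of the jaws, away from the handles, z up. The jaws reach 20 mm ahead, 25 mm back and 31 mm to each side; a small hammer lug sticks out 47 mm to -y; the two handles reach 220 mm behind
- pincers: the lasting pincers, whole, 240 mm long, 0.36 kg. Origin: on the bench, 85 mm behind the middle of the jaws; x points to the jaws
- hammer_head (a point): steel head of the shoemaker's hammer, lying loose on its side. Point: over the middle of the head at the handle's end, level with its highest part, 35 mm above the bench; x away from the handle, z up. The round face (35 mm across) ends 51 mm to +y, the long thin pein sweeps 77 mm to -y and 30 mm back; the head is 26 mm wide; the wooden handle reaches 245 mm behind
- hammer: the hammer, whole, 260 mm long, 0.42 kg. Origin: on the bench, 90 mm behind the middle of the head; x points to the head
- awl: bystander: an awl with a turned wooden handle (33 mm thick), 145 mm long, loose on the bench; origin near the ferrule, on the bench
- tack_tin: bystander: a round open tin of tacks, 74 mm across, 28 mm high, loose; origin under its centre
- spare_last: bystander: a second wooden last, 235 mm long, 102 mm high, standing sole down on the bench, loose; origin under its middle

How it is judged:
On the way, in this order (a step that is already met when the one before it is completed fails the run):
1. fingertips held just above the toe tack (25 mm sideways, up to 60 mm above) (horizontal distance between the grasp point and toe_tack below 0.025 m and z of the grasp point in the frame of toe_tack between 0.02 and 0.08 m), for 1.5 s.
2. then held just above the jaws of the pincers (35 mm about their middle, up to 60 mm above) (x of the grasp point in the frame of pincer_jaws between -0.035 and 0.035 m and y of the grasp point in the frame of pincer_jaws between -0.035 and 0.035 m and z of the grasp point in the frame of pincer_jaws between 0.02 and 0.08 m), for 1.5 s.
3. then held just above the head of the hammer (up to 60 mm above) (x of the grasp point in the frame of hammer_head between -0.04 and 0.035 m and y of the grasp point in the frame of hammer_head between -0.085 and 0.06 m and z of the grasp point in the frame of hammer_head between 0.02 and 0.08 m), for 1.5 s.
At the end, for the whole second after the job is handed in: The fingertips are still just above the hammer's head (within its outline and about 1 cm round it, at most 60 mm above it), clear of everything; the last, pincers, hammer, awl, tin and spare last are all within 6 mm of where they started (all of step 3 and distance of each of toe_tack, pincers, hammer, awl, tack_tin, spare_last from where it was at the start of the episode below 0.006 m); the robot touches nothing.
It fails at once if the fingers touch something (contact force between the fingers and anything else above 0.5 N).
It fails at once if the arm touches something (contact force between the arm and anything else above 0.5 N).
It fails at once if the pincers or the hammer are lifted, pushed or moved (distance of any of pincers, hammer from where it was at the start of the episode above 0.006 m).
It fails at once if the last on the jack is moved (distance of toe_tack from where it was at the start of the episode above 0.006 m).
It fails at once if the awl, the tin or the spare last is lifted, pushed or moved (distance of any of awl, tack_tin, spare_last from where it was at the start of the episode above 0.006 m).
It also fails if it takes over 64 s, if anything falls off the work surface, if the arm or the gripper's body presses on something with over 40 N, if the wrist force passes 120 N, or if a joint passes its speed limit or range.

## Working session

There is one attempt and no reset: what is moved stays moved. The work goes in short steps, Python scripts to look and compute and a tool call to move; the robot and the scene stay as the last step left them, time stands still between calls to the robot, and variables do not carry over. Pictures are saved under pics/ and viewed, and the job is handed in when it is done.

Besides the shell and the picture viewer there is one more tool, called as a command line: name --argument value ..., lists and objects as JSON in quotes. servo_tool: Moves the arm, as the interface text tells. Its arguments: {"type":"object","properties":{"steps":{"type":"array"},"hand":{"type":"number"},"force":{"type":"number"}},"required":["steps"]}

```bash
mkdir -p pics; ls; cat > h.py <<'E'
import numpy as np,cv2
from station import arm
def save(n,tag):
    p,d=arm.snapshot(n); cv2.imwrite(f'pics/{tag}.png',p[:,:,::-1]); np.save(f'pics/{tag}_d.npy',d); return p,d
def cam(n):
    c=arm.calibration(n); R=cv2.Rodrigues(np.array(c['rvec'],float))[0]; return np.array(c['K']),R,np.array(c['tvec']).ravel()
def pt(n,u,v,d):
    K,R,t=cam(n); r=np.linalg.inv(K)@np.array([u,v,1.]); return R.T@(r*d-t)
def plane(n,u,v,z):
    K,R,t=cam(n); r=R.T@np.linalg.inv(K)@np.array([u,v,1.]); o=-R.T@t; return o+r*(z-o[2])/r[2]
def cloud(n,d):
    K,R,t=cam(n); v,u=np.mgrid[:480,:640]; P=np.stack([(u-K[0,2])/K[0,0]*d,(v-K[1,2])/K[1,1]*d,d],-1); return (P-t)@R
E
python3 - <<'E'
from h import *
print(arm.observe())
for n in ['scene','side']:
    save(n,n+'1'); K,R,t=cam(n); print(n,K,-R.T@t)
save('wrist','wrist1');print(arm.calibration('wrist'))
E
```

```text
pics
{'time_s': 0.0, 'joints': array([-1.46000910e-01,  3.42698460e-01,  1.52503336e+00, -3.11379485e-06,
        1.27538160e+00, -1.46011502e-01]), 'qvel': array([-4.66892853e-06,  1.60533998e-04, -1.79407406e-03,  2.89249847e-04,
       -1.31812271e-03,  2.75254534e-04]), 'joint_efforts': array([ 7.61924657e-04, -4.31245601e+01, -2.44219762e+01,  7.17750052e-02,
        5.59406646e-02, -1.04314388e-04]), 'position': array([5.24589928e-01, 8.11232515e-05, 2.26051847e-01]), 'eef_rot': array([-3.14137346e+00, -1.80641134e-05,  2.36391153e-03]), 'contact_force': array([ 0.20265243, -0.69336372, -0.08025073]), 'torque': array([-0.02037354,  0.00191548, -0.01099846]), 'gripper_width': 0.09159156293188438}
scene [[574.43559431   0.         313.48888424]
 [  0.         574.43559431 241.38991484]
 [  0.           0.           1.        ]] [1.39807305 0.61687899 0.87066365]
side [[506.7170695    0.         319.59095437]
 [  0.         506.7170695  249.52493037]
 [  0.           0.           1.        ]] [ 0.29553953 -0.88871736  0.83601206]
{'K': array([[371.64829954,   0.        , 320.63608571],
       [  0.        , 371.64829954, 236.22517015],
       [  0.        ,   0.        ,   1.        ]]), 'T_tool_cam': array([[ 9.99999981e-01,  4.59227101e-06, -1.93171976e-04,
        -8.76251780e-06],
       [ 4.57668382e-05,  9.65641210e-01,  2.59878915e-01,
        -7.01637801e-02],
       [ 1.87728255e-04, -2.59878919e-01,  9.65641192e-01,
        -1.58296528e-01],
       [ 0.00000000e+00,  0.00000000e+00,  0.00000000e+00,
         1.00000000e+00]])}
```

View pics/scene1.png

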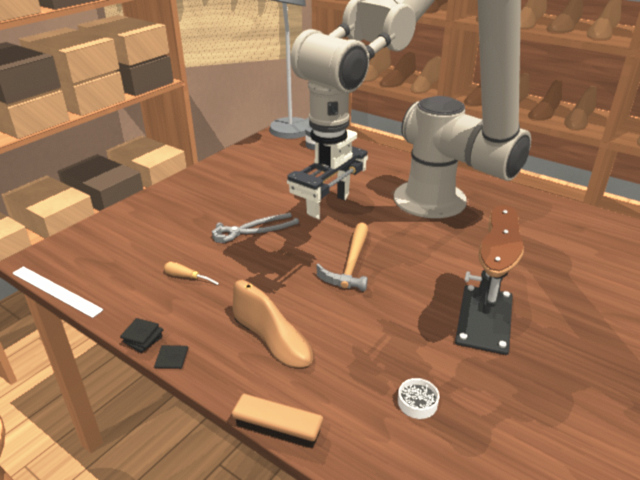

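View pics/side1.png

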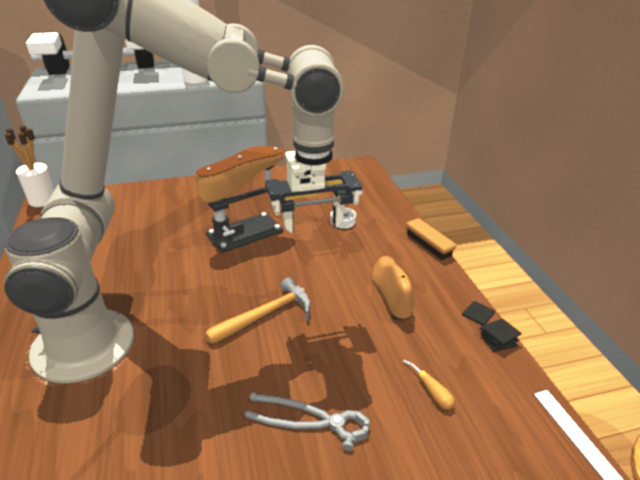

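View pics/wrist1.png

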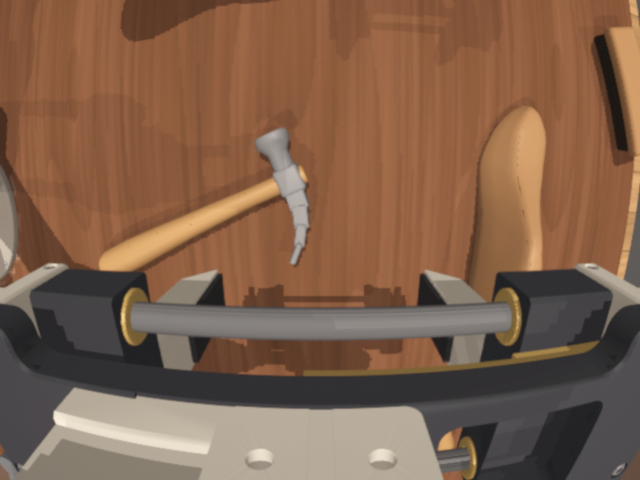

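```bash
python3 - <<'E'
from h import *
a=cv2.imread('pics/scene1.png')[195:355,440:540]; b=cv2.imread('pics/side1.png')[135:255,185:305]
a=cv2.resize(a,(375,600),interpolation=2); b=cv2.resize(b,(420,420),interpolation=2)
c=np.zeros((600,800,3),np.uint8); c[:,:375]=a; c[:420,378:798]=b; cv2.imwrite('pics/z1.png',c)
for n in ['scene','side']:
    d=np.load(f'pics/{n}1_d.npy'); P=cloud(n,d); 
    im=cv2.imread(f'pics/{n}1.png'); 
    print(n,[(q,P[q[1],q[0]].round(3)) for q in ([(505,212),(505,232),(497,260),(222,235),(345,282),(488,345)] if n=='scene' else [(350,425),(297,290),(276,152),(240,157),(209,170)])])
E
```

```text
scene [((505, 212), array([0.334, 0.32 , 0.235])), ((505, 232), array([0.419, 0.352, 0.242])), ((497, 260), array([0.519, 0.375, 0.243])), ((222, 235), array([ 0.53 , -0.342,  0.024])), ((345, 282), array([0.507, 0.037, 0.027])), ((488, 345), array([0.494, 0.386, 0.014]))]
side [((350, 425), array([ 0.51 , -0.342, -0.003])), ((297, 290), array([0.493, 0.032, 0.028])), ((276, 152), array([0.512, 0.354, 0.244])), ((240, 157), array([0.414, 0.35 , 0.242])), ((209, 170), array([0.329, 0.315, 0.232]))]
```

View pics/z1.png

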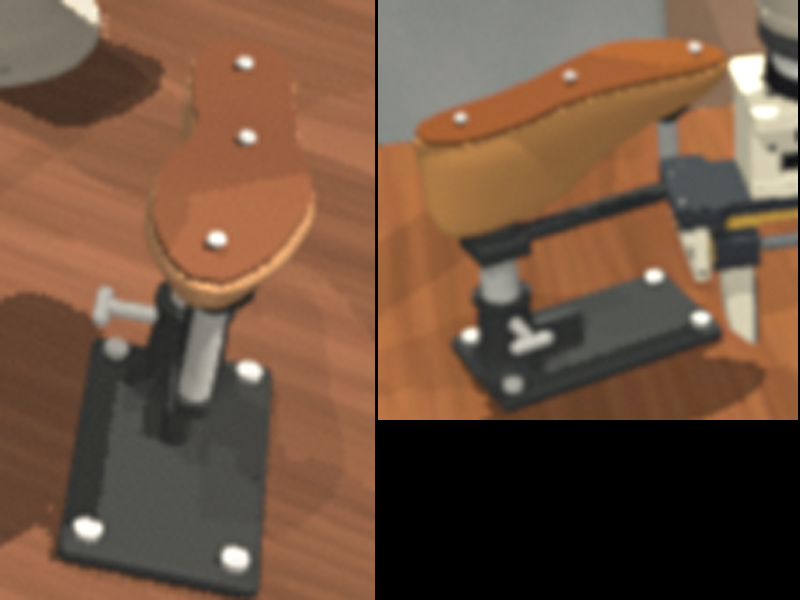

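```bash
python3 - <<'E'
from h import *
for n,roi in [('scene',(470,200,530,275)),('side',(190,140,300,200))]:
    im=cv2.imread(f'pics/{n}1.png'); d=np.load(f'pics/{n}1_d.npy'); P=cloud(n,d)
    hsv=cv2.cvtColor(im,cv2.COLOR_BGR2HSV); m=((hsv[...,1]<90)&(hsv[...,2]>140)).astype(np.uint8)
    x0,y0,x1,y1=roi; mm=np.zeros_like(m); mm[y0:y1,x0:x1]=m[y0:y1,x0:x1]
    k,l,s,c=cv2.connectedComponentsWithStats(mm)
    for i in range(1,k):
        if s[i,4]<60:
            q=P[l==i]; print(n,c[i].round(1),s[i,4],np.median(q,0).round(4), plane(n,*c[i],.247).round(4))
    # greys on bench (height 8..40mm)
    g=(hsv[...,1]<70)&(hsv[...,2]>60)&(P[...,2]>.006)&(P[...,2]<.045)&(d>0)
    for nm,b in [('pinc',(.25,.65,-.5,-.2)),('ham',(.3,.62,-.12,.15))]:
        mk=g&(P[...,0]>b[0])&(P[...,0]<b[1])&(P[...,1]>b[2])&(P[...,1]<b[3])
        q=P[mk]; print(n,nm,len(q),q.min(0).round(3),q.max(0).round(3)); np.save(f'pics/{n}_{nm}.npy',q)
# top-down rasters 1mm -> 
def ras(nm,x0,y0,f):
    W=np.zeros((600,800,3),np.uint8)
    for n,ch in [('scene',1),('side',2)]:
        q=np.load(f'pics/{n}_{nm}.npy')
        for p in q: cv2.circle(W,(int((p[1]-y0)*f),int((p[0]-x0)*f)),3,[(0,255,0),(0,0,255)][ch-1],-1)
    for i in range(0,40):
        v=int(i*.02*f); cv2.putText(W,'%.2f'%(x0+i*.02),(0,v),0,.4,(255,255,255)); cv2.putText(W,'%.2f'%(y0+i*.02),(v,595),0,.35,(255,255,255))
    cv2.imwrite(f'pics/r_{nm}.png',W)
ras('pinc',.30,-.46,2000); ras('ham',.38,-.12,2500)
E
```

```text
scene [504.9 211.3] 16 [0.3279 0.3177 0.2326] [0.3517 0.3244 0.247 ]
scene [505.5 231. ] 18 [0.4135 0.3497 0.2407] [0.4222 0.353  0.247 ]
scene [497.6 258.3] 20 [0.5123 0.374  0.2436] [0.5182 0.3752 0.247 ]
scene [470.  273.5] 2 [0.2726 0.2499 0.0019] [0.5901 0.3534 0.247 ]
scene pinc 812 [ 0.323 -0.399  0.006] [ 0.545 -0.23   0.028]
scene ham 541 [ 0.458 -0.052  0.006] [0.516 0.081 0.039]
side [298.  140.6] 7 [ 0.4898 -0.0184  0.4392] [0.5844 0.4054 0.247 ]
side [190.5 143.5] 4 [ 0.2912  1.1965 -0.0774] [0.2927 0.4559 0.247 ]
side [231. 146.] 1 [ 0.4609  1.1997 -0.1086] [0.3987 0.4136 0.247 ]
side [275.  147.8] 10 [0.514  0.3801 0.2434] [0.513 0.374 0.247]
side [215. 149.] 1 [ 0.391   1.2039 -0.117 ] [0.3545 0.4046 0.247 ]
side [220. 149.] 1 [ 0.4126  1.2077 -0.1211] [0.3676 0.4014 0.247 ]
side [222.5 153.5] 2 [ 0.4208  1.2003 -0.14  ] [0.3711 0.3719 0.247 ]
side [299.  152.5] 2 [ 0.4936 -0.0086  0.4106] [0.5698 0.3299 0.247 ]
side [239.3 156.1] 9 [0.4132 0.3573 0.2422] [0.4123 0.3457 0.247 ]
side [208. 168.] 9 [0.3274 0.3212 0.2327] [0.3267 0.2964 0.247 ]
side [270. 174.] 7 [0.4946 0.3694 0.1695] [0.4724 0.2275 0.247 ]
side [265.  175.5] 8 [0.4806 0.3696 0.1694] [0.459  0.2226 0.247 ]
side pinc 2020 [ 0.319 -0.398  0.006] [ 0.541 -0.232  0.027]
side ham 412 [ 0.459 -0.056  0.006] [0.512 0.077 0.038]
```

View pics/r_pinc.png

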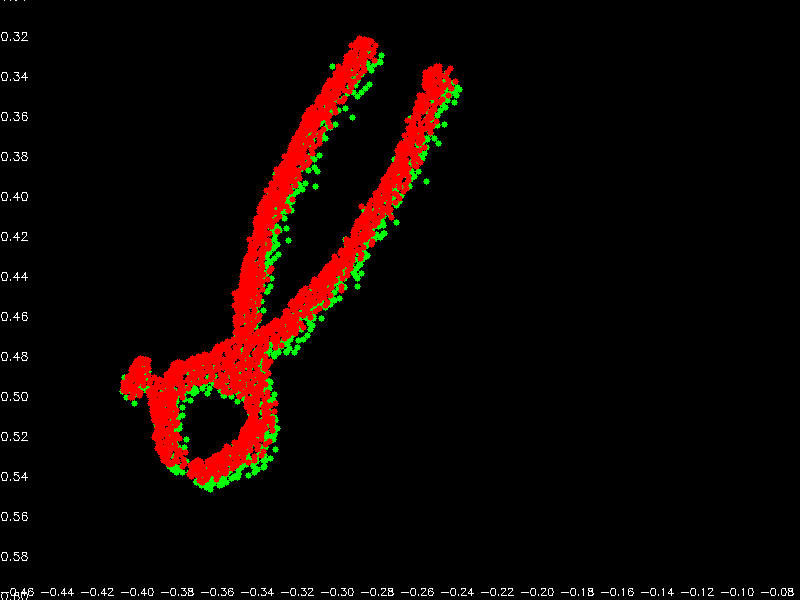

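View pics/r_ham.png

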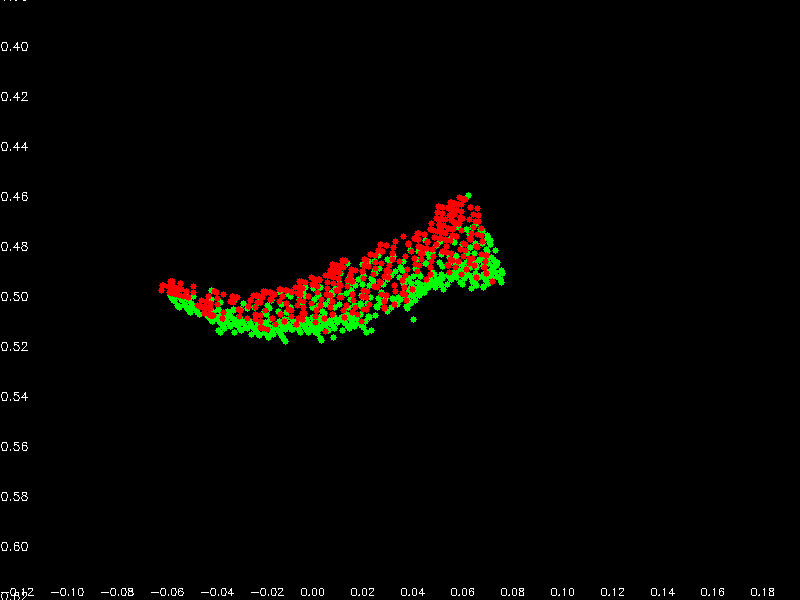

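servo_tool --steps '[[[0,0,-2.5,0],[0,0,-3,0],[0,0,-3,0],[0,0,-2,0],[0,-2,0,0],[0,-3,0,0],[0,-3,0,0],[0,-2,0,0]]]' --hand 0.1 --force 3

```text
time_s: 1.15
position: [0.5247, 0.1012, 0.3314]
eef_rot: [-3.141, -0.001, 0.001]
contact_force: [0.1, -0.5, 0.4]
gripper_width: 0.0163
```

Axes are as expected. I'm continuing to above the toe tack (target about 0.513, 0.374).

servo_tool --steps '[[[0,-2,0,0],[-0.2,-3,0,0],[-0.2,-3,0,0],[-0.2,-3,0,0],[-0.2,-3,0,0],[-0.2,-3,0,0],[0,-2,0,0],[0,-1,0,0]]]'

```text
time_s: 2.15
position: [0.515, 0.3008, 0.3314]
eef_rot: [3.141, 0.001, -0.001]
contact_force: [0.2, -0.1, 0.8]
gripper_width: 0.0092
```

```bash
python3 - <<'E'
from h import *
s=arm.observe();print(s['position'],s['gripper_width']);save('wrist','wrist2')
E
```

```text
[0.51497325 0.30079325 0.33139534] 0.009158463527846895
```

View pics/wrist2.png

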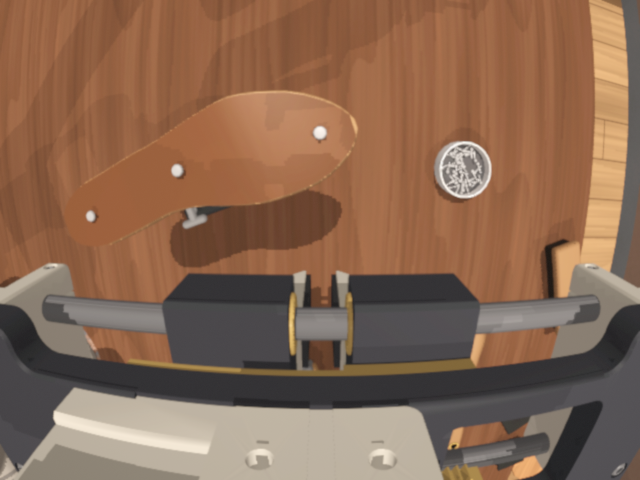

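The wrist view shows the sole-up last with the toe tack at pixel (320,132), near the rounded toe tip. The other tacks are at (177,171) and (91,216). I'll check this against my estimate.

```bash
cat >> h.py <<'E'
def wray(uv,pos,z):
    c=arm.calibration('wrist');K=c['K'];T=np.array(c['T_tool_cam'])
    a=(uv[0]-K[0,2])/K[0,0];b=(uv[1]-K[1,2])/K[1,1];r=np.hypot(a,b);v=np.array([a/r*np.sin(r),b/r*np.sin(r),np.cos(r)])
    R=cv2.Rodrigues(np.array(arm.observe()['eef_rot']))[0]
    o=R@T[:3,3]+pos; w=R@T[:3,:3]@v; return o+w*(z-o[2])/w[2]
E
python3 - <<'E'
from h import *
s=arm.observe()['position']
for uv,z in [((320,132),.2455),((177,171),.2425),((91,216),.2335)]: print(wray(uv,s,z))
E
```

```text
[0.51431644 0.37581038 0.2455    ]
[0.41445799 0.35207497 0.2425    ]
[0.3290839  0.31933367 0.2335    ]
```

The three views agree: tack at about (0.514, 0.375, 0.245), with spacings of 102 and 195 mm.

servo_tool --steps '[[[0,-2,0,0],[0,-2.5,0,0],[0,-2,0,0],[0,-0.9,0.5,0],[0,0,1.5,0],[0,0,1.8,0],[0,0,1.4,0],[0,0,0.6,0]]]'

```text
time_s: 3.2
position: [0.5149, 0.3737, 0.2727]
eef_rot: [3.141, -0.001, -0.002]
contact_force: [-0.4, 0.5, -0.2]
gripper_width: 0.0093
```

servo_tool --steps '[[[0,0,0,0],[0,0,0,0],[0,0,0,0],[0,0,0,0],[0,0,0,0],[0,0,0,0],[0,0,0,0],[0,0,0,0]]]'

```text
time_s: 4.2
position: [0.515, 0.374, 0.2737]
eef_rot: [3.142, -0.0, 0.0]
contact_force: [1.4, -0.8, -0.9]
gripper_width: 0.0091
```

```bash
python3 - <<'E'
from h import *
a,_=save('side','side2');b,_=save('scene','scene2')
cv2.imwrite('pics/z2.png',np.hstack([cv2.resize(a[80:260,180:380],(400,360)),cv2.resize(b[120:300,420:620],(400,360))])[:,:,::-1])
E
```

```text
(no output)
```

View pics/z2.png

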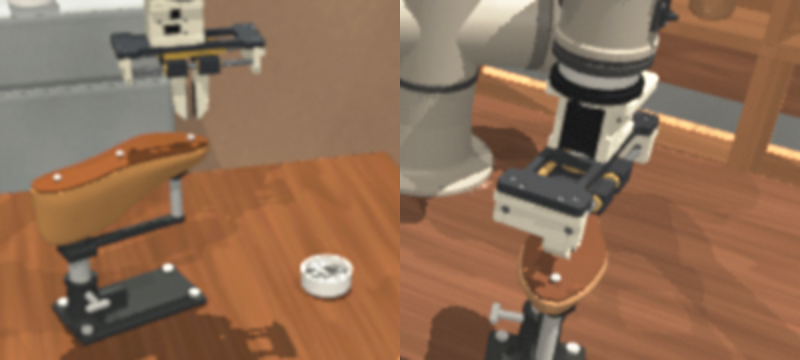

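The fingertips are directly above the toe tack with about 28 mm clearance: side crop tip (190,115), tack (190,137). I'll hold here.

servo_tool --steps '[[[0,0,0,0],[0,0,0,0],[0,0,0,0],[0,0,0,0],[0,0,0,0],[0,0,0,0],[0,0,0,0],[0,0,0,0]]]'

```text
time_s: 5.3
position: [0.515, 0.374, 0.2737]
eef_rot: [3.142, 0.0, 0.0]
contact_force: [0.2, 0.5, 0.7]
gripper_width: 0.0087
```

servo_tool --steps '[[[0,0,0,0],[0,0,0,0],[0,0,0,0],[0,0,0,0],[0,0,0,0],[0,0,0,0],[0,0,0,0],[0,0,0,0]]]'

```text
time_s: 6.3
position: [0.515, 0.374, 0.2737]
eef_rot: [3.142, 0.0, 0.0]
contact_force: [0.1, -0.8, 0.1]
gripper_width: 0.0087
```

servo_tool --steps '[[[0,0,-1.5,0],[0,0,-2.5,0],[0,0,-2,0],[0,2,0,0],[0,3,0,0],[0,4,0,0],[0,4,0,0],[0,4,0,0]]]'

```text
time_s: 7.3
position: [0.5151, 0.2029, 0.3351]
eef_rot: [-3.141, -0.0, -0.003]
contact_force: [0.4, 0.1, -0.2]
gripper_width: 0.009
```

servo_tool --steps '[[[0,4,0,0],[0,4,0,0],[0,4,0,0],[0,4,0,0],[0,4,0,0],[0,4,0,0],[0,3,0,0],[0,3,0,0]]]'

```text
time_s: 8.3
position: [0.5151, -0.0972, 0.3351]
eef_rot: [3.141, -0.001, 0.003]
contact_force: [0.2, -0.2, -0.2]
gripper_width: 0.009
```

servo_tool --steps '[[[0,3,1,0],[0,3,2,0],[0,3,2,0],[0,3,2,0],[0,3,2,0],[0,2,1,0],[0,1,0,0],[0,0,0,0]]]'

```text
time_s: 9.3
position: [0.5154, -0.2763, 0.2347]
eef_rot: [3.141, -0.001, 0.002]
contact_force: [-0.3, -0.3, -0.5]
gripper_width: 0.0092
```

```bash
python3 - <<'E'
from h import *
s=arm.observe();print(s['position']);save('wrist','wrist3')
E
```

```text
[ 0.51541943 -0.27631292  0.23474121]
```

View pics/wrist3.png

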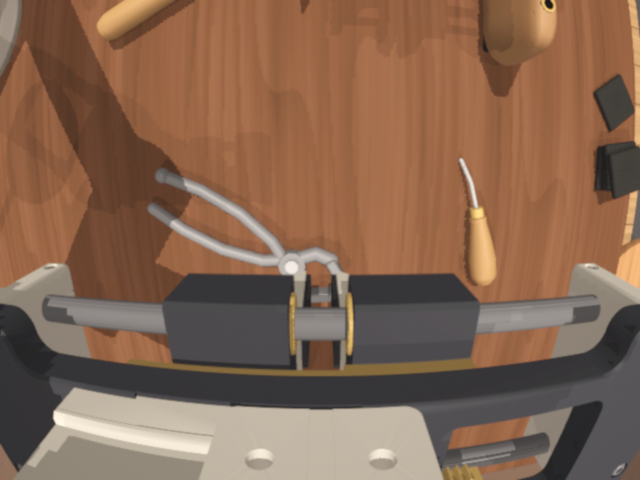

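The wrist view shows the pincers' rivet at (290,267) with the jaws curving out to (335,260), partly behind the fingers, and the awl at (480,240). That matches my measured jaw middle of about (0.517, -0.360).

servo_tool --steps '[[[0,2,0,0],[0,2.5,0,0],[0,2.5,0,0],[0.1,1.4,1,0],[0,0,2.5,0],[0,0,2.5,0],[0,0,2.5,0],[0,0,1.5,0]]]'

```text
time_s: 10.35
position: [0.5156, -0.3595, 0.1319]
eef_rot: [-3.14, -0.001, 0.002]
contact_force: [-0.9, -0.3, -0.2]
gripper_width: 0.0095
```

servo_tool --steps '[[[0,0,1.5,0],[0,0,1.5,0],[0,0,1,0],[0,0,0,0],[0,0,0,0],[0,0,0,0],[0,0,0,0],[0,0,0,0]]]'

```text
time_s: 11.35
position: [0.5161, -0.36, 0.094]
eef_rot: [3.141, -0.0, 0.001]
contact_force: [0.8, -0.3, -0.5]
gripper_width: 0.0093
```

```bash
python3 - <<'E'
from h import *
a,_=save('side','side3');b,_=save('scene','scene3')
print(arm.observe()['position'])
cv2.imwrite('pics/z3.png',np.hstack([cv2.resize(a[280:480,230:430],(400,400)),cv2.resize(b[120:320,130:330],(400,400))])[:,:,::-1])
E
```

```text
[ 0.51604989 -0.35998953  0.09383753]
```

View pics/z3.png

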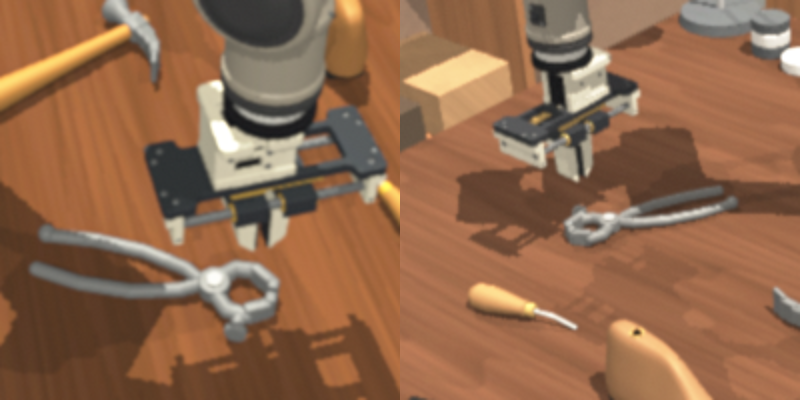

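Both views show the fingers standing over the jaw ring. I'll go down 4.3 cm and hold.

servo_tool --steps '[[[0,0,1,0],[0,0,1.2,0],[0,0,1,0],[0,0,0.7,0],[0,0,0.4,0],[0,0,0,0],[0,0,0,0],[0,0,0,0]]]'

```text
time_s: 12.45
position: [0.5162, -0.3601, 0.0512]
eef_rot: [3.141, -0.0, 0.001]
contact_force: [-0.4, -0.4, 0.8]
gripper_width: 0.009
```

servo_tool --steps '[[[0,0,0,0],[0,0,0,0],[0,0,0,0],[0,0,0,0],[0,0,0,0],[0,0,0,0],[0,0,0,0],[0,0,0,0]]]'

```text
time_s: 13.45
position: [0.516, -0.36, 0.0508]
eef_rot: [3.142, 0.0, 0.0]
contact_force: [-0.4, -0.3, -0.6]
gripper_width: 0.0094
```

```bash
python3 - <<'E'
from h import *
a,_=save('side','side4');b,_=save('scene','scene4')
cv2.imwrite('pics/z4.png',np.hstack([cv2.resize(a[280:480,230:430],(400,400)),cv2.resize(b[120:320,130:330],(400,400))])[:,:,::-1])
E
```

```text
(no output)
```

View pics/z4.png

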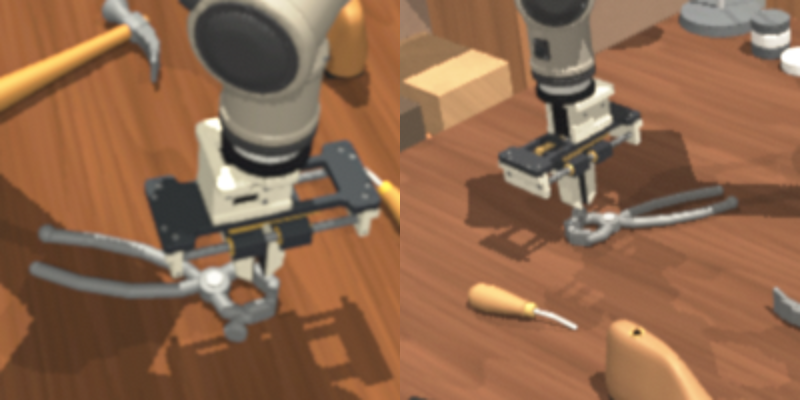

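servo_tool --steps '[[[0,0,0,0],[0,0,0,0],[0,0,0,0],[0,0,0,0],[0,0,0,0],[0,0,0,0],[0,0,0,0],[0,0,0,0]]]'

```text
time_s: 14.55
position: [0.516, -0.36, 0.0507]
eef_rot: [3.142, -0.0, 0.0]
contact_force: [0.0, 1.1, 0.1]
gripper_width: 0.009
```

servo_tool --steps '[[[0,0,0,0],[0,0,0,0],[0,0,0,0],[0,0,0,0],[0,0,0,0],[0,0,0,0],[0,0,0,0],[0,0,0,0]]]'

```text
time_s: 15.55
position: [0.516, -0.36, 0.0508]
eef_rot: [3.142, 0.0, 0.0]
contact_force: [1.3, 0.7, -0.1]
gripper_width: 0.0091
```

The jaws gesture was held for over 3 s with nothing moved. Next is the hammer, after checking its position in the first wrist picture.

servo_tool --steps '[[[0,0,-1.5,0],[0,0,-2.5,0],[0,0,-3,0],[0,0,-3,0],[0,0,-3,0],[0,-1.3,-2,0],[0,-3,0,0],[0,-3,0,0]]]'

```text
time_s: 16.55
position: [0.5158, -0.2854, 0.2013]
eef_rot: [-3.141, 0.0, -0.001]
contact_force: [-0.6, -0.6, 0.6]
gripper_width: 0.0091
```

servo_tool --steps '[[[0,-3,0,0],[-0.5,-3,0,0],[-0.5,-3,0,0],[-0.5,-3,0,0],[-0.5,-3,0,0],[0,-3,0,0],[0,-2,0,0],[0,-1,0,0]]]'

```text
time_s: 17.55
position: [0.4956, -0.0754, 0.2011]
eef_rot: [-3.141, -0.002, -0.0]
contact_force: [-0.1, 0.5, 0.6]
gripper_width: 0.0093
```

```bash
python3 - <<'E'
from h import *
s=arm.observe();print(s['position']);save('wrist','wrist5')
p0=np.array([.5246,0,.2261])
for uv,z in [((274,143),.02),((290,182),.035),((295,262),.015),((305,175),.02)]: print(uv,wray(uv,p0,z).round(4))
E
```

```text
[ 0.49559189 -0.0754351   0.20110214]
(274, 143) [0.4789 0.0663 0.02  ]
(290, 182) [0.4955 0.0293 0.035 ]
(295, 262) [ 0.4976 -0.0572  0.015 ]
(305, 175) [0.5091 0.0344 0.02  ]
```

View pics/wrist5.png

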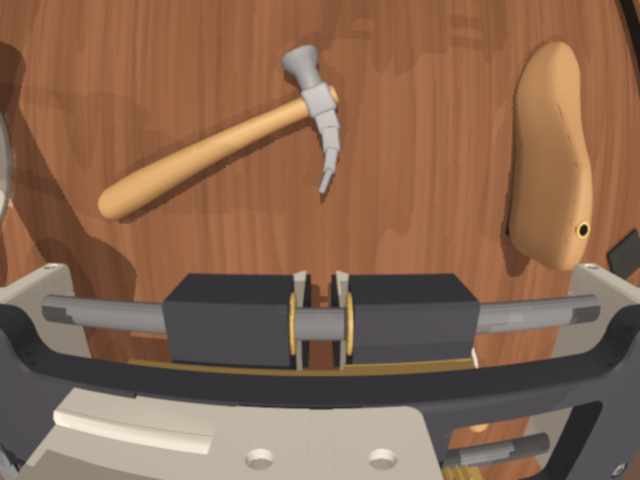

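The picture shows the hammer head from the face at (300,58) to the pein tip at (323,190), with its middle at the handle end at (320,98). Wrist and scene rays both put the middle at about (0.495, 0.026).

servo_tool --steps '[[[0,-2,0,0],[0,-3,0,0],[0,-3,0,0],[0,-2,0,0],[0,0,1.5,0],[0,0,2,0],[0,0,2,0],[0,0,1.5,0]]]'

```text
time_s: 18.6
position: [0.4958, 0.0226, 0.13]
eef_rot: [3.141, -0.001, -0.001]
contact_force: [-0.5, 0.0, 0.5]
gripper_width: 0.0092
```

servo_tool --steps '[[[0,0,1.5,0],[0,0,1.5,0],[0,0,1.5,0],[0,0,1.2,0],[0,0,0.7,0],[0,0,0.5,0],[0,0,0,0],[0,0,0,0]]]'

```text
time_s: 19.6
position: [0.4963, 0.023, 0.0621]
eef_rot: [3.141, 0.0, 0.001]
contact_force: [-0.0, -0.9, 0.3]
gripper_width: 0.0092
```

servo_tool --steps '[[[0,0,0,0],[0,0,0,0],[0,0,0,0],[0,0,0,0],[0,0,0,0],[0,0,0,0],[0,0,0,0],[0,0,0,0]]]'

```text
time_s: 20.6
position: [0.4961, 0.023, 0.0618]
eef_rot: [3.142, -0.0, 0.0]
contact_force: [0.3, -0.2, -0.3]
gripper_width: 0.0089
```

servo_tool --steps '[[[0,0,0,0],[0,0,0,0],[0,0,0,0],[0,0,0,0],[0,0,0,0],[0,0,0,0],[0,0,0,0],[0,0,0,0]]]'

```text
time_s: 21.6
position: [0.4961, 0.023, 0.0617]
eef_rot: [3.142, -0.0, 0.0]
contact_force: [0.5, -0.1, 0.2]
gripper_width: 0.009
```

servo_tool --steps '[[[0,0,0,0],[0,0,0,0],[0,0,0,0],[0,0,0,0],[0,0,0,0],[0,0,0,0],[0,0,0,0],[0,0,0,0]]]'

```text
time_s: 22.6
position: [0.496, 0.023, 0.0617]
eef_rot: [3.142, 0.0, 0.0]
contact_force: [0.4, -0.1, 0.3]
gripper_width: 0.0092
```

```bash
python3 - <<'E'
from h import *
a,_=save('side','side6');b,_=save('scene','scene6')
print(arm.observe()['position'])
cv2.imwrite('pics/z6.png',np.hstack([cv2.resize(a[180:380,200:400],(400,400)),cv2.resize(b[150:350,240:440],(400,400))])[:,:,::-1])
E
```

```text
[0.49603581 0.02301163 0.06174498]
```

View pics/z6.png

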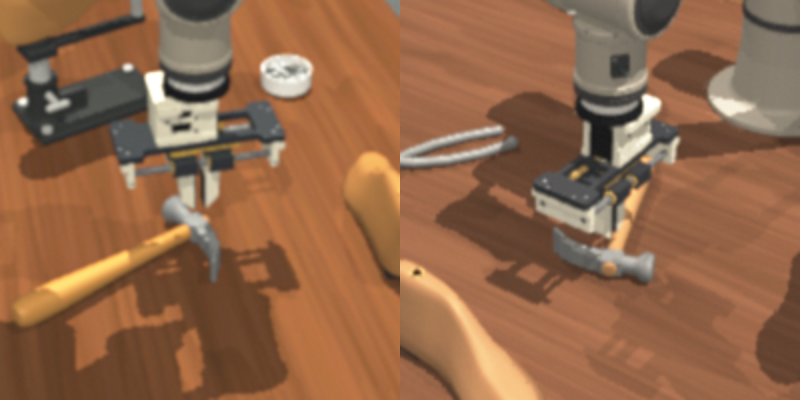

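The fingertips stand above the head middle in both views, about 27 mm clear, and have been held for over 3 s. I'm handing the job in.

```bash
python3 - <<'E'
from station import arm
print(arm.close_job()); s=arm.observe(); print(s['time_s'],s['position'],s['contact_force'])
E
```

```text
the job is handed in; nothing more can be done
None
the job is handed in; nothing more can be done
```

I pointed at the toe tack, then the pincer jaws, then the hammer head, holding each for about 3 s. I handed the job in at about 23 s, still pointing at the hammer head.

| Target | Measured point (m) | Fingertips (TCP, m) | Clearance |
|---|---|---|---|
| Toe tack | (0.514, 0.375, 0.245) | (0.515, 0.374, 0.274) | about 28 mm |
| Pincer jaws | (0.517, -0.360, 0.024) | (0.516, -0.360, 0.051) | about 27 mm |
| Hammer head | (0.495, 0.026, 0.035) | (0.496, 0.023, 0.062) | about 27 mm |

- **Positions:** all three cameras agreed on the tack within about 5 mm, and the tack spacings came out at 102 and 195 mm against the given 100 and 195. The two hammer estimates agreed within about 6 mm. The jaw point came mainly from the scene and side views; the wrist view showed the jaws only partly.
- **Contact:** wrist force readings never went much above 1 N and varied by about as much in free air. I saw no sign of touching anything, and nothing looked moved in the pictures. I did not re-measure object positions to the 6 mm limit, and the job gave no verdict.
- **Failed check:** one state reading after the hand-in got no answer, because the job was already closed.

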